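Clamp a sleeved pipe stub in the sleeve press

TASK

Draw the copper stub with the plain round brass sleeve out of the rack and let go of it on the counter, then take it afresh and lay it in the press: sleeve centred between the jaws, square head on the rest between its lips. Once it lies there on its own, squeeze the two handles together until they snap over and stay locked on the sleeve, and let go. Leave the other two stubs and everything else on the counter where they are.

Things in the scene. Friction and masses are not known exactly. Their poses are not given: they have to be found in the camera images.
- stub_sleeve: The piece to work on: straight copper pipe stub, 18 mm diameter, 180 mm long overall, 0.15-0.3 kg, lying level, with a plain round brass sleeve on one end and a square brass head on the other. Origin: under the sleeve's middle, at the underside, 13 mm below the stub's axis. x runs along the stub from sleeve to square head, z up. Bare pipe: x = 15 to 153 mm.
- sleeve (a point): Centre of the brass sleeve (26 mm diameter, 30 mm long), on the stub's axis. Axes as the stub.
- tail (a point): Centre of the square head (26 x 26 mm, 12 mm long), on the stub's axis, 159 mm from the sleeve's centre. Its flat side keeps the stub from rolling.
- rack: Fixed wooden rack, 150 mm deep, 210 wide, 54 high: three roofed bays side by side (68 mm pitch, 62 wide, 48 high, no floor). Origin: centre of underside; x from the open mouths (-75 mm) to the closed back (+75), z up. Each bay holds one stub, square head inwards, only its last 40-55 mm outside; which is where varies. A stub comes out only along the rack's -x.
- stub_flange: A like pipe stub, but with only a thin brass collar (26 mm diameter, 8 mm thick) and a bit of pipe at its outer end: leave it in its bay. Origin and axes like stub_sleeve's.
- stub_block: A like pipe stub, but with a square-edged brass block (18 mm along the stub, 34 mm wide, 26 mm high) at its outer end: leave it in its bay. Origin and axes like stub_sleeve's.
- press: Fixed press on a plate 275 x 90 x 12 mm (x -152 to 123). Origin: on its underside; x from the jaw end to the rest end, y across, z up. At x = -80 mm two upright arms, 24 mm wide along x, stand in a V, hinged at 30 mm height: steel jaws at 55-85 mm height, rubber handles above, to 162 mm. At x = +79 mm stands the rest. All is open from above; between jaws and rest there is only the low plate.
- press_jaws (a point): Midpoint between the jaws, where a seated sleeve's centre lies, 70 mm above the counter. A saddle below it, 16 mm wide, top at 57 mm height, carries the sleeve. Axes as the press.
- press_rest (a point): Where a seated square head's centre lies: 70 mm above the counter, 159 mm along +x from press_jaws. The rest is 30 mm long, top at 57 mm height, between two lips 40 mm apart, their tops at 71 mm. Axes as the press.
- handle_a (a joint): Angle of the +y handle, rad: 0 open, where it starts (jaws 38 mm apart, handles 51 mm over their outer faces at 120 mm height, 63 at the top), growing as it closes. Both handles are geared and close alike. Resistance rises to about 7 N on each handle near 0.06, falls, gives at 0.12; then it snaps over and stays shut, gripping the sleeve at about 0.15 (handles then 24 mm over all). Stop 0.17.
- handle_b: The -y arm of the press, jaw and handle in one. Origin on its hinge pin, 30 mm above the counter and 10 mm to the -y side of the jaws' midplane. Beyond the jaws (press x -146 to -110 mm) a geared steel weight swings up as the handles close, never above 88 mm.
- wrench: Bystander; leave it where it is. Steel open-ended wrench, 170 mm long, lying flat near the robot; origin at the middle of its underside.
- tape: Bystander; leave it where it is. Ring of white sealing tape, 84 mm across and 24 mm high, lying flat beside the press; origin at the centre of its underside.
- capnut_a: Bystander; leave it where it is. Steel cap nut, 28 mm across, 20 mm high, beside the press plate; origin at the centre of its underside.
- capnut_b: Bystander; leave it where it is. A second such cap nut, beside the press plate.
- bibcock: Bystander; leave it where it is. Brass garden tap lying on the counter, about 85 x 60 x 56 mm; origin at the middle of its underside.
- mixer: Bystander; leave it where it is. Chromed basin mixer standing upright, about 110 mm high, spout reaching 95 mm along its x; origin at the centre of its foot.
- sealant: Bystander; leave it where it is. White bottle of sealant standing, 54 mm across, 190 mm high; origin at the centre of its underside.
There are look-alikes about, which are no part of the job. Leave any blue or green look-alike of the stub_sleeve alone.

How it is judged:
On the way, in this order (a step that is already met when the one before it is completed fails the run):
1. the sleeved stub is wholly out of the rack and lies on the counter, let go (x of tail in the frame of rack below -0.082 m and height (world z) of each of sleeve, tail below 0.02 m and contact force between the fingers and stub_sleeve below 0.2 N), for 0.1 s.
2. the stub lies released in the press, sleeve between the open jaws and square head on the rest (x of sleeve in the frame of press_jaws between -0.009 and 0.009 m and y of sleeve in the frame of press_jaws between -0.01 and 0.01 m and z of sleeve in the frame of press_jaws between -0.006 and 0.006 m and x of tail in the frame of press_rest between -0.016 and 0.016 m and y of tail in the frame of press_rest between -0.016 and 0.016 m and z of tail in the frame of press_rest between -0.006 and 0.006 m and contact force between the fingers and stub_sleeve below 0.2 N and value of joint handle_a below 0.07 rad), for 0.2 s.
3. the handles have snapped over and the jaws grip the sleeve (x of sleeve in the frame of press_jaws between -0.009 and 0.009 m and y of sleeve in the frame of press_jaws between -0.01 and 0.01 m and z of sleeve in the frame of press_jaws between -0.006 and 0.006 m and x of tail in the frame of press_rest between -0.016 and 0.016 m and y of tail in the frame of press_rest between -0.016 and 0.016 m and z of tail in the frame of press_rest between -0.006 and 0.006 m and value of joint handle_a above 0.138 rad and contact force between handle_b and stub_sleeve above 3 N), for 0.2 s.
At the end, for the whole second after the job is handed in: Sleeve centre within 9 mm along, 10 mm sideways, 6 mm in height of the jaws' midpoint; square head within 16 mm along and across, 6 mm in height of its place on the rest; handle_a above 0.138 rad, jaws gripping the sleeve with over 3 N, stub at rest (all of step 3 and linear speed of stub_sleeve below 0.01 m/s); the robot touches nothing.
It fails at once if another stub is pulled or pushed more than 25 mm (distance of any of stub_flange, stub_block from where it was at the start of the episode above 0.025 m).
It fails at once if a bystander is shifted more than 30 mm or tipped over (distance of any of wrench, tape, capnut_a, capnut_b, bibcock, mixer, sealant from where it was at the start of the episode above 0.03 m or angle between any of mixer, sealant's own z axis and vertical above 0.5 rad).
It also fails if it takes over 59 s, if anything falls off the work surface, if the arm or the gripper's body presses on something with over 40 N, if the wrist force passes 120 N, or if a joint passes its speed limit or range.

ROBOT

A 7-joint arm with a two-finger parallel gripper is mounted at the origin on the work surface. World frame = base frame: x ahead of the robot, y to its left, z up, the work surface at z = 0. Lengths are in m, angles in rad, forces in N, time in s.
With the tool pointing down it reaches from about 0.425 to 0.95 m from the base axis. Payload 4.7 kg.
Tool frame: the origin (TCP) lies on the centre line of the jaws, within the pads' length; the fingertips stand robot.nose_length ahead of it and the grasp point (between the pads) lies 8 mm behind it (robot.nose_length is the distance from the TCP to the fingertips, in m); z points along the fingers, y is the line along which they close (so a half turn about z gives the same grasp; the last joint's range is limited). The gripper opens to 85 mm and grips with 20 to 120 N. Pads are 22 mm wide; open, the fingers measure 114 mm over their backs; the gripper's body (76 mm by 85 mm) begins 54 mm behind the grasp point. The pads swing forward as they close: fully open they stand 13 mm farther back than shut.
Start: joints at [1.284, 0.469, -0.049, 1.532, 0.024, 1.141, -0.082], TCP at [0.172, -0.653, 0.242] pointing down, gripper open.
Joint ranges: [-2.59, 2.59], [-0.33, 1.99], [-1.39, 1.29], [0.1, 2.45], [-1.04, 4.18], [0.21, 1.99], [-2.66, 2.66]. Speed limits (rad/s): [2.57, 2.57, 3.14, 3.14, 3.14, 3.14, 3.14].

INTERFACE

Orientations are given as [roll, pitch, yaw] about the fixed x, y, z axes, in that order (R = Rz(yaw) Ry(pitch) Rx(roll)).
In Python, from plant import robot gives the robot as it stands. Calls block until the motion is done:
- robot.goto(position, orientation): joint-space move of the TCP to a pose.
- robot.move_straight(position, vel=0.15, attitude=None, contact_N=None): straight line of the TCP; attitude=None keeps the orientation; vel is the mean speed in m/s. With contact_N (N) it stops when the force on the tool has changed by that much, and returns True; else False.
- robot.move_joints(angles): joint-space move.
- robot.grip(opening, strength=None): opening from 0.0 (shut) to 1.0 (fully open); strength is the grip in N (None keeps the last); returns when the fingers have stopped.
- robot.sleep(seconds).
- robot.inverse_kinematics(position, orientation): joint angles nearest the present ones, or None.
- robot.sense(): the state.
- robot.grab_frame(name): name is "side" or "top"; returns a dict with "image" (400x640x3 uint8, red, green, blue), "range_z" (400x640 float32, m along the optical axis (not along the pixel's ray), 0 where there is no reading), "fx", "fy", "cx", "cy" (pixels), "dist_coeffs" ([k1, k2, p1, p2, k3] as OpenCV has them; the pictures are not rectified), "R" (3x3) and "t" (3): a world point X has camera coordinates R X + t. Camera axes: x right, y down, z forward; pixel columns grow to the right and rows downward; lengths in m; the calibration is good to about 2 mm. A picture is of the moment at which its call begins.
A pose or a line that the arm cannot do raises robot.IKError and nothing moves.
- robot.close_job(): hands the job in; it is judged then, once.
The state is a dict: "t": time; "joint_pos": joint angles; "joint_velocities": joint speeds; "effort": joint torques, N m; "tcp_pos": TCP position; "tcp_rot": TCP orientation; "wrist_force": force on the tool from outside, world axes, zero at the start; "torque": the same for the moment, N m; "opening": opening from 0.0 (shut) to 1.0 (fully open); "gripper_force": force on a finger pad.
Only numpy, scipy, OpenCV 4.12 (cv2) and the standard library are available. Lean on these libraries where they do the work, as an engineer would, in place of code of your own. Each camera call takes 0.05 s, during which the arm holds its last target. There are 200 camera calls.

## Working session

There is one attempt and no reset: what is moved stays moved. The work goes in short steps, each a Python script; the robot and the scene stay as the last script left them, time stands still between calls to the robot, and variables do not carry over. Pictures are saved under pics/ and viewed, at most 10 in all, crops included, and the job is handed in when it is done.

```bash
ls; mkdir -p pics; cat > h.py <<'E'
import numpy as np, cv2
from plant import robot
def shot(n,save=None):
    f=robot.grab_frame(n)
    if save: cv2.imwrite('pics/'+save,f['image'][:,:,::-1])
    np.savez(f'{n}.npz',**f)
    return f
def K(f): return np.array([[f['fx'],0,f['cx']],[0,f['fy'],f['cy']],[0,0,1.]])
def ray(f,uv):
    p=cv2.undistortPoints(np.array(uv,float).reshape(-1,1,2),K(f),np.array(f['dist_coeffs'],float)).reshape(-1,2)
    d=np.c_[p,np.ones(len(p))]@np.array(f['R']); c=-np.array(f['R']).T@np.array(f['t']); return c,d
def onz(f,uv,z):
    c,d=ray(f,uv); return c+d*((z-c[2])/d[:,2])[:,None]
def cloud(f):
    h,w=f['range_z'].shape; v,u=np.mgrid[:h,:w]
    c,d=ray(f,np.c_[u.ravel(),v.ravel()]); P=c+d*f['range_z'].ravel()[:,None]
    P[f['range_z'].ravel()==0]=np.nan
    return P.reshape(h,w,3)
E
python3 - <<'E'
from h import *
for n in('side','top'):
    f=shot(n,n+'1.png'); print(n,-np.array(f['R']).T@f['t'],f['fx'])
s=robot.sense(); print(robot.nose_length,s['t'],s['tcp_rot'])
E
```

```text
pics
side [0.30126576 0.70390545 0.8054138 ] 361.1062706292812
top [0.29640192 0.01191131 1.23196383] 468.4622505348943
0.011 0.1 [-3.13976923e+00  6.87265403e-05  2.57793489e-01]
```

View pics/side1.png

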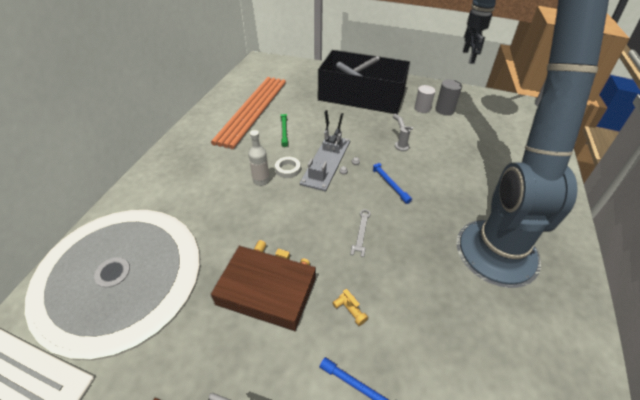

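View pics/top1.png

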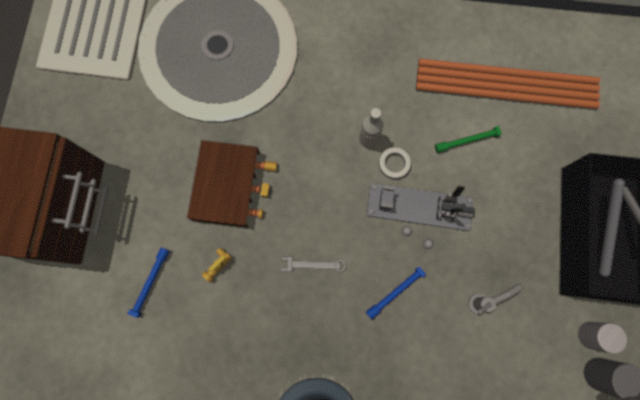

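The top view shows the rack at (225,183) with its mouths to the right. Three stub ends stick out at (267,166), (262,190) and (257,213). The press is at (420,207), with the jaws on its right at (457,207) and the rest at (387,198). The blue and green look-alikes lie elsewhere. Next I'll enlarge the ends to tell them apart.

```bash
python3 - <<'E'
from h import *
f=dict(np.load('top.npz')); g=dict(np.load('side.npz'))
im=f['image'][:,:,::-1]; gi=g['image'][:,:,::-1]
a=cv2.resize(im[145:235,180:290],(440,360),interpolation=cv2.INTER_CUBIC)
b=cv2.resize(gi[225:285,230:330],(400,240),interpolation=cv2.INTER_CUBIC)
c=cv2.resize(im[175:240,360:485],(440,229),interpolation=cv2.INTER_CUBIC)
out=np.zeros((600,800,3),np.uint8); out[:360,:440]=a[:, :]; out[:240,440:800]=b[:,:360]; out[365:594,:440]=c
d=cv2.resize(gi[105:195,295:365],(280,360)); out[240:600,480:760]=d
cv2.imwrite('pics/crop1.png',out)
P=cloud(f)
for n,uv in dict(e1=(267,166),e2=(262,190),e3=(257,213),rackc=(225,183),press=(420,207),jaw=(457,207),rest=(387,198)).items(): print(n,P[uv[1],uv[0]].round(3),onz(f,[uv],.02).round(3))
E
```

```text
e1 [0.622 0.208 0.024] [[0.623 0.209 0.02 ]]
e2 [0.555 0.212 0.026] [[0.556 0.213 0.02 ]]
e3 [0.493 0.216 0.025] [[0.493 0.217 0.02 ]]
rackc [0.556 0.304 0.056] [[0.564 0.313 0.02 ]]
press [ 0.562 -0.209  0.01 ] [[ 0.56  -0.207  0.02 ]]
jaw [ 0.571 -0.304  0.02 ] [[ 0.572 -0.304  0.02 ]]
rest [ 0.565 -0.114  0.061] [[ 0.574 -0.119  0.02 ]]
```

View pics/crop1.png

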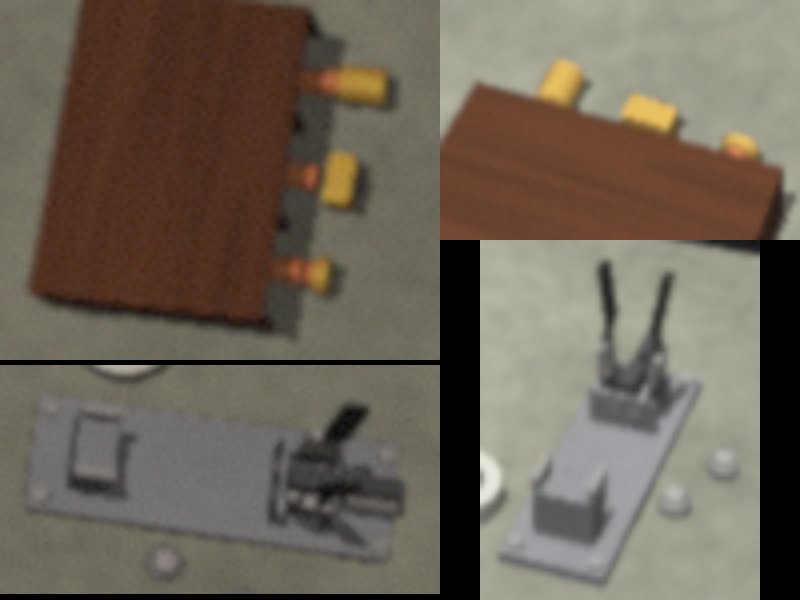

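The three ends are (267,166), a long round sleeve on a pipe; (262,190), a wide square block; and (257,213), a thin collar with a pipe tip. The first, at the outer (+x) bay, is stub_sleeve. Next I'll measure its axis, the rack's yaw and the press pose.

```bash
python3 - <<'E'
from h import *
f=dict(np.load('top.npz')); P=cloud(f)
def rect(m,z,name,roi):
    mm=np.zeros(m.shape,np.uint8); x0,y0,x1,y1=roi; mm[y0:y1,x0:x1]=m[y0:y1,x0:x1]
    mm=cv2.morphologyEx(mm,cv2.MORPH_OPEN,np.ones((3,3)))
    c=max(cv2.findContours(mm,0,2)[0],key=cv2.contourArea).reshape(-1,2)
    W=onz(f,c,z)[:,:2].astype(np.float32); r=cv2.minAreaRect(W)
    print(name,np.round(r[0],4),np.round(r[1],4),r[2],'\n',cv2.boxPoints(r).round(3).tolist()); return mm
Z=P[:,:,2]
rect((Z>.045)&(Z<.065),.054,'rack',(180,130,262,235))
hsv=cv2.cvtColor(f['image'],cv2.COLOR_RGB2HSV)
# press: z 5-20mm plate + everything above
rect((Z>.006)&(Z<.2),.012,'plate',(360,178,480,236))
rect((Z>.045)&(Z<.08),.064,'rest',(370,180,405,220))
sat=(hsv[:,:,1]>110)&(hsv[:,:,2]>80)
brass=sat&(hsv[:,:,0]>17)&(hsv[:,:,0]<32)
rect(brass,.013,'sleeve',(258,155,285,178))
cop=sat&(hsv[:,:,0]<=32)
rect(cop,.013,'stub',(256,155,285,178))
q=P[158:176,264:282].reshape(-1,3); q=q[(q[:,2]>.018)&(q[:,2]<.04)]; print('sleeve z',np.percentile(q[:,2],[50,95]),q.mean(0))
print(Z[150:180:4,256:284:3].round(3))
# jaws/handles
q=P[178:236,435:480].reshape(-1,3)
for a,b in((.02,.05),(.05,.09),(.1,.17)):
    s=q[(q[:,2]>a)&(q[:,2]<b)]; print(a,len(s),s.mean(0).round(3),s.min(0).round(3),s.max(0).round(3))
E
```

```text
rack [0.5599 0.3121] [0.1526 0.2113] 89.89739990234375 
 [[0.45399999618530273, 0.23600000143051147], [0.6650000214576721, 0.23600000143051147], [0.6660000085830688, 0.3880000114440918], [0.45399999618530273, 0.3889999985694885]]
plate [ 0.5768 -0.2109] [0.2807 0.1166] 88.81697845458984 
 [[0.515999972820282, -0.3499999940395355], [0.6320000290870667, -0.35199999809265137], [0.6380000114440918, -0.07199999690055847], [0.5210000276565552, -0.0689999982714653]]
rest [ 0.5668 -0.1138] [0.0307 0.0574] 88.58007049560547 
 [[0.5379999876022339, -0.12800000607967377], [0.5950000286102295, -0.12999999523162842], [0.5960000157356262, -0.0989999994635582], [0.5379999876022339, -0.09799999743700027]]
sleeve [0.6263 0.2009] [0.0224 0.0299] 6.855175018310547 
 [[0.6129999756813049, 0.21400000154972076], [0.6169999837875366, 0.1850000023841858], [0.6389999985694885, 0.18700000643730164], [0.6359999775886536, 0.21699999272823334]]
stub [0.6248 0.213 ] [0.0224 0.0542] 6.856963634490967 
 [[0.6110000014305115, 0.23899999260902405], [0.6169999837875366, 0.1850000023841858], [0.6389999985694885, 0.1870
[... 243 characters left out ...]
 0.002  0.005  0.001  0.004]
 [-0.001  0.     0.004  0.    -0.     0.     0.001  0.005  0.002  0.007]
 [ 0.019  0.021  0.02   0.015  0.02   0.022  0.022  0.002  0.003  0.002]
 [ 0.025  0.021  0.022  0.021  0.027  0.027  0.025  0.003  0.001  0.001]
 [ 0.008  0.003  0.001  0.004  0.014  0.018  0.018  0.003  0.001  0.002]
 [ 0.001  0.005  0.003  0.001  0.001  0.    -0.006  0.002  0.002 -0.001]
 [-0.003  0.002  0.     0.005  0.006 -0.007  0.002  0.005  0.003 -0.002]]
0.02 286 [ 0.56  -0.282  0.038] [ 0.522 -0.338  0.02 ] [ 0.599 -0.249  0.05 ]
0.05 267 [ 0.563 -0.284  0.064] [ 0.532 -0.338  0.05 ] [ 0.591 -0.25   0.09 ]
0.1 140 [ 0.568 -0.271  0.14 ] [ 0.531 -0.282  0.101] [ 0.595 -0.263  0.163]
```

```bash
cat >> h.py <<'E'
pi=np.pi
def st(msg=''):
    s=robot.sense(); print(msg,'t%.1f'%s['t'],np.round(s['tcp_pos'],4),np.round(s['tcp_rot'],3),'op%.3f'%s['opening'],'gf',np.round(s['gripper_force'],1),'wf',np.round(s['wrist_force'],1)); return s
E
python3 - <<'E'
from h import *
for y in (pi/2,-pi/2):
    print(y,[None if q is None else np.round(q,2) for q in (robot.inverse_kinematics(p,[pi,0,y]) for p in([.626,.2,.25],[.626,.2,.017],[.626,.04,.017],[.565,-.193,.08],[.563,-.273,.15]))])
p=robot.sense()['tcp_pos']
q=[robot.inverse_kinematics([.626,.2,.25],[pi,0,y]) for y in(pi/2,-pi/2)]
c=robot.sense()['joint_pos']
d=[9 if k is None else np.abs(np.array(k)-c)[-1] for k in q]
Y=(pi/2,-pi/2)[int(np.argmin(d))]; print('yaw',Y)
robot.move_straight([p[0],p[1],.3],vel=.3)
robot.goto([.626,.2,.25],[pi,0,Y])
robot.grip(.55)
st('above')
shot('top','top2.png')
E
```

```text
1.5707963267948966 [array([ 0.32,  0.69, -1.13,  1.53,  0.63,  1.33, -0.87]), array([ 0.1 ,  0.81, -0.7 ,  1.71,  0.66,  0.87, -0.89]), array([ 0.26,  0.73, -0.56,  1.8 ,  0.53,  0.77, -0.57]), array([ 0.67,  0.59, -0.55,  1.84,  0.41,  0.82, -0.1 ]), array([ 0.76,  0.53, -0.52,  1.73,  0.31,  0.96,  0.12])]
-1.5707963267948966 [array([ 0.34,  0.72, -1.18,  1.53,  0.67,  1.35,  2.24]), array([ 0.34,  1.07, -1.19,  1.7 ,  1.08,  1.17,  1.98]), array([ 0.61,  1.04, -1.19,  1.78,  1.07,  1.14,  2.19]), array([-0.47,  0.82,  1.11,  1.91, -0.89,  1.01, -2.09]), array([-0.33,  0.74,  1.11,  1.79, -0.74,  1.1 , -2.1 ])]
yaw 1.5707963267948966
above t4.3 [0.626 0.2   0.25 ] [3.142 0.    1.571] op0.551 gf 0.0 wf [-0.1  0.2  1. ]
```

```bash
python3 - <<'E'
from h import *
robot.move_straight([.626,.2,.07],vel=.25)
print(robot.move_straight([.626,.2,.019],vel=.08,contact_N=8)); st('down')
robot.grip(0.0,40); s=st('grip')
robot.move_straight([.626,.2,.021],vel=.05)
robot.move_straight([.626,.035,.021],vel=.12); st('pulled')
robot.move_straight([.626,.035,.019],vel=.05)
robot.grip(.55); st('rel')
robot.move_straight([.626,.035,.1],vel=.2)
robot.goto([.56,-.19,.3],[pi,0,pi/2])
st('away')
f=shot('top','top3.png'); shot('side','side3.png')
hsv=cv2.cvtColor(f['image'],cv2.COLOR_RGB2HSV)
m=((hsv[:,:,1]>110)&(hsv[:,:,2]>80)&(hsv[:,:,0]<=32)).astype(np.uint8)
m[:140]=0;m[245:]=0;m[:,:250]=0;m[:,400:]=0
for c in cv2.findContours(m,0,2)[0]:
    if cv2.contourArea(c)>30:
        r=cv2.minAreaRect(onz(f,c.reshape(-1,2),.013)[:,:2].astype(np.float32)); print(c.reshape(-1,2).mean(0),np.round(r[0],4),np.round(r[1],4),r[2])
E
```

```text
False
down t6.0 [0.6261 0.2004 0.0191] [ 3.141e+00 -1.000e-03  1.571e+00] op0.550 gf 0.0 wf [-1.3 -0.1  0.4]
grip t6.3 [0.6264 0.2003 0.0199] [ 3.14  -0.     1.571] op0.284 gf 39.2 wf [ 0.  -0.6  3.6]
pulled t8.1 [0.6259 0.0358 0.0211] [ 3.142 -0.     1.572] op0.287 gf 39.2 wf [ 0.5 -0.6 -1. ]
rel t8.7 [0.6259 0.0351 0.0188] [-3.141 -0.     1.571] op0.547 gf 0.0 wf [ 0.2 -0.  -0.2]
away t10.4 [ 0.5597 -0.1889  0.2988] [-3.140e+00 -1.000e-03  1.573e+00] op0.551 gf 0.0 wf [-0.7  0.1 -0.3]
[256.73333333 212.8       ] [0.4943 0.2207] [0.0215 0.0322] 6.776918411254883
[300.93333333 170.33333333] [0.6253 0.1114] [0.0283 0.1832] 0.8267307877540588
[255.41071429 174.78571429] [0.6083 0.2284] [0.1378 0.0507] 8.653443336486816
```

View pics/top3.png

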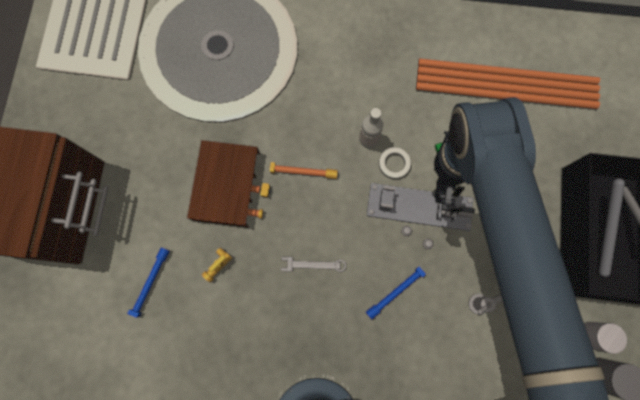

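The stub lies clear of the rack, from (270,167) to (337,174), released and level. Its measured length of 183 mm matches the given 180 mm. I'll take it again at mid-pipe and lay it in the press.

```bash
python3 - <<'E'
from h import *
robot.goto([.6255,.116,.1],[pi,0,pi/2])
print(robot.move_straight([.6255,.116,.019],vel=.15,contact_N=10))
robot.grip(0.0,60); st('grip')
robot.move_straight([.6255,.116,.2],vel=.2)
A=[pi,0,pi/2-.022]
robot.move_straight([.565,-.1935,.2],vel=.25,attitude=A)
robot.move_straight([.565,-.1935,.13],vel=.15); st('hover')
f=shot('top','top4.png'); g=shot('side','side4.png')
out=np.zeros((600,800,3),np.uint8)
out[:300,:520]=cv2.resize(f['image'][165:240,355:485,::-1],(520,300),interpolation=2)
out[300:,:400]=cv2.resize(g['image'][95:200,295:365,::-1],(400,600),interpolation=2)[:300]
out[300:,400:]=cv2.resize(g['image'][110:200,280:400,::-1],(400,300),interpolation=2)
cv2.imwrite('pics/crop4.png',out)
E
```

```text
False
grip t13.0 [0.6261 0.1163 0.0204] [ 3.14  -0.     1.571] op0.179 gf 58.8 wf [-1.3 -0.6  5.4]
hover t16.1 [ 0.5657 -0.1929  0.1306] [ 3.14 -0.    1.55] op0.180 gf 58.6 wf [ 0.3  1.1 -1.9]
```

View pics/crop4.png

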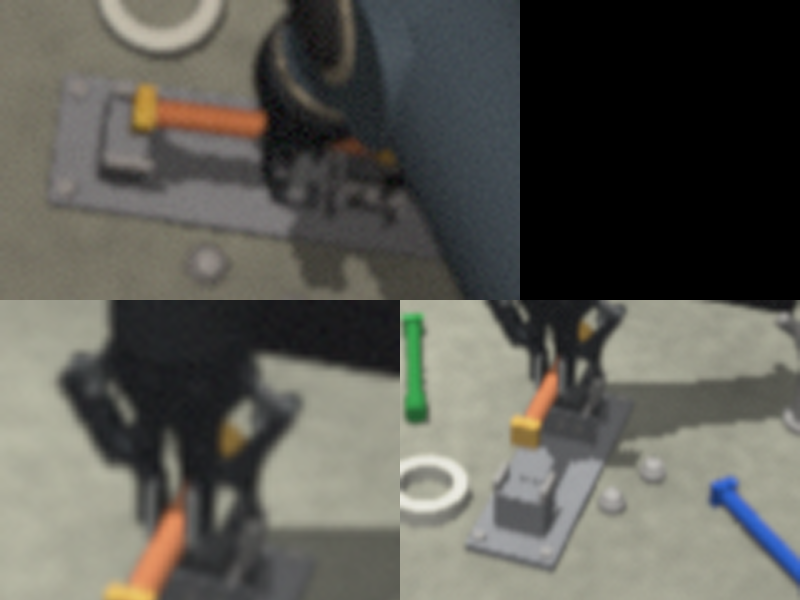

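The stub is held level over the press. The head is at about (391,192) in the top image, above the rest. I'll check its position with a ray at its height, then lower.

```bash
python3 - <<'E'
from h import *
f=dict(np.load('top.npz')); 
hsv=cv2.cvtColor(f['image'],cv2.COLOR_RGB2HSV)
m=((hsv[:,:,1]>110)&(hsv[:,:,2]>80)&(hsv[:,:,0]>17)&(hsv[:,:,0]<32)).astype(np.uint8)
m[:180]=0;m[210:]=0;m[:,:380]=0;m[:,402:]=0
c=max(cv2.findContours(m,0,2)[0],key=cv2.contourArea)
r=cv2.minAreaRect(onz(f,c.reshape(-1,2),.137)[:,:2].astype(np.float32)); print(r)
P=cloud(f)[m>0]; print(np.median(P,0))
q=P[P[:,2]>.1]; print(len(q))
print('target rest .5668 -.1138')
E
```

```text
((0.5640692114830017, -0.11279945075511932), (0.027276428416371346, 0.0119946813210845), 5.122430801391602)
[nan nan nan]
62
target rest .5668 -.1138
```

```bash
python3 - <<'E'
from h import *
robot.move_straight([.566,-.194,.095],vel=.1)
print(robot.move_straight([.566,-.194,.074],vel=.04,contact_N=5)); st('lowered')
robot.grip(.5); st('rel')
robot.move_straight([.566,-.194,.14],vel=.15)
robot.goto([.6,.1,.3],[pi,0,pi/2]); robot.grip(1.0); st('away')
f=shot('top','top5.png'); g=shot('side','side5.png')
out=np.zeros((600,800,3),np.uint8)
out[:300,:520]=cv2.resize(f['image'][165:240,355:485,::-1],(520,300),interpolation=2)
out[300:,:400]=cv2.resize(g['image'][110:200,280:400,::-1],(400,300),interpolation=2)
cv2.imwrite('pics/crop5.png',out)
hsv=cv2.cvtColor(f['image'],cv2.COLOR_RGB2HSV)
m=((hsv[:,:,1]>110)&(hsv[:,:,2]>70)&(hsv[:,:,0]<32)).astype(np.uint8)
m[:180]=0;m[235:]=0;m[:,:370]=0;m[:,480:]=0
b=((m>0)&(hsv[:,:,0]>17)).astype(np.uint8)
for M in(m,b):
  for c in cv2.findContours(M,0,2)[0]:
    if cv2.contourArea(c)>8:
        r=cv2.minAreaRect(onz(f,c.reshape(-1,2),.08)[:,:2].astype(np.float32)); print(c.reshape(-1,2).mean(0),np.round(r[0],4),np.round(r[1],4),r[2])
P=cloud(f); q=P[178:236,435:480].reshape(-1,3); s=q[(q[:,2]>.1)&(q[:,2]<.17)]; print(s.min(0),s.max(0))
E
```

```text
True
lowered t17.1 [ 0.566  -0.1941  0.0774] [-3.141e+00  1.000e-03  1.549e+00] op0.184 gf 59.4 wf [-1.6 -0.3  5.5]
rel t17.5 [ 0.565  -0.1942  0.0762] [-3.139 -0.     1.548] op0.500 gf 0.0 wf [ 0.2  1.  -0.2]
away t19.9 [0.6    0.0998 0.3   ] [-3.142 -0.     1.571] op1.001 gf 0.0 wf [0.  0.7 1. ]
[439.71428571 203.77142857] [ 0.5596 -0.2415] [0.0265 0.0977] 3.2272274494171143
[451.16666667 204.625     ] [ 0.5614 -0.2739] [0.0256 0.0332] 6.791143417358398
[ 0.53162736 -0.28202671  0.10082704] [ 0.5936017  -0.26287486  0.16569908]
```

View pics/crop5.png

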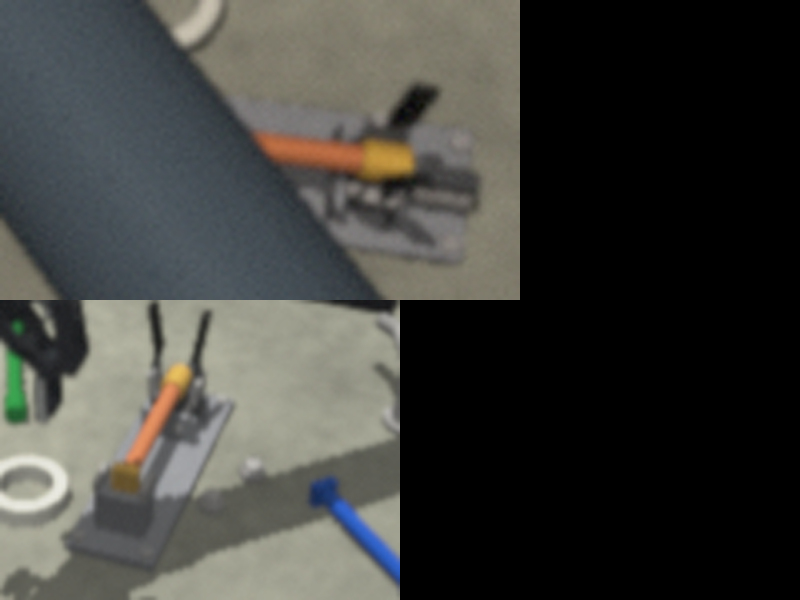

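The sleeve is between the open jaws at about (451,205) and the head sits between the rest's lips. Contact came exactly 57 mm above the counter grasp, as seating requires. I'll check heights from depth, then close the handles.

```bash
python3 - <<'E'
from h import *
for n,roi in(('top',(180,235,370,480)),('side',(110,200,280,400))):
    f=dict(np.load(n+'.npz')); P=cloud(f); hsv=cv2.cvtColor(f['image'],cv2.COLOR_RGB2HSV)
    m=(hsv[:,:,1]>110)&(hsv[:,:,2]>70)&(hsv[:,:,0]<32)
    k=np.zeros_like(m); k[roi[0]:roi[1],roi[2]:roi[3]]=1; Q=P[m&k]
    Q=Q[(Q[:,2]>.045)&(np.abs(Q[:,0]-.565)<.04)]
    for a,b in((-.29,-.258),(-.25,-.2),(-.12,-.105)):
        s=Q[(Q[:,1]>a)&(Q[:,1]<b)]
        if len(s): print(n,a,len(s),'med',np.median(s,0).round(4),'ztop',np.percentile(s[:,2],90).round(4))
A=[pi,0,pi/2-.022]
robot.goto([.563,-.2725,.25],A)
robot.move_straight([.563,-.2725,.195],vel=.15)
print(robot.move_straight([.563,-.2725,.15],vel=.08,contact_N=5)); st('at handles')
E
```

```text
top -0.29 118 med [ 0.5609 -0.2695  0.0822] ztop 0.0874
top -0.25 126 med [ 0.5622 -0.2269  0.0784] ztop 0.0818
side -0.29 46 med [ 0.561  -0.2683  0.0802] ztop 0.0832
side -0.25 49 med [ 0.5619 -0.2227  0.0784] ztop 0.0816
side -0.12 52 med [ 0.5655 -0.11    0.076 ] ztop 0.0859
False
at handles t22.6 [ 0.5632 -0.2724  0.1501] [ 3.141 -0.     1.549] op1.000 gf 0.0 wf [ 0.5 -0.2  0.5]
```

```bash
python3 - <<'E'
from h import *
for o in(.6,.45,.35,.2):
    robot.grip(o,40); st(o)
robot.sleep(.3); st()
robot.grip(.7); st('open')
robot.move_straight([.563,-.2725,.26],vel=.15)
robot.goto([.6,.1,.3],[pi,0,pi/2]); st('away')
f=shot('top','top6.png'); g=shot('side','side6.png')
out=np.zeros((600,800,3),np.uint8)
out[:300,:520]=cv2.resize(f['image'][165:240,355:485,::-1],(520,300),interpolation=2)
out[300:,:400]=cv2.resize(g['image'][110:200,280:400,::-1],(400,300),interpolation=2)
cv2.imwrite('pics/crop6.png',out)
P=cloud(f); q=P[178:236,435:480].reshape(-1,3); s=q[(q[:,2]>.1)&(q[:,2]<.17)]; print(s.min(0),s.max(0))
for n in('top','side'):
    f=dict(np.load(n+'.npz')); P=cloud(f); hsv=cv2.cvtColor(f['image'],cv2.COLOR_RGB2HSV)
    m=(hsv[:,:,1]>110)&(hsv[:,:,2]>70)&(hsv[:,:,0]<32); Q=P[m]
    Q=Q[(Q[:,2]>.045)&(np.abs(Q[:,0]-.565)<.04)]
    for a,b in((-.29,-.258),(-.25,-.2),(-.12,-.105)):
        s=Q[(Q[:,1]>a)&(Q[:,1]<b)]
        if len(s): print(n,a,len(s),'med',np.median(s,0).round(4))
E
```

```text
0.6 t23.0 [ 0.5641 -0.2724  0.151 ] [3.139 0.    1.549] op0.605 gf 3.4 wf [1.6 0.6 4.5]
0.45 t23.3 [ 0.564  -0.2725  0.1505] [3.139 0.    1.549] op0.449 gf 2.2 wf [2.4 0.9 2.1]
0.35 t23.6 [ 0.5619 -0.2726  0.1491] [-3.139 -0.     1.549] op0.355 gf 0.0 wf [ 0.5  1.1 -0.3]
0.2 t23.8 [ 0.564  -0.2727  0.1497] [ 3.139 -0.     1.548] op0.215 gf 44.6 wf [ 5.7 -1.4 -2.6]
 t24.1 [ 0.564  -0.2727  0.1497] [ 3.139 -0.     1.548] op0.216 gf 44.6 wf [ 4.8 -0.4 -2.5]
open t24.6 [ 0.5628 -0.2725  0.15  ] [-3.141  0.     1.549] op0.697 gf 0.0 wf [-0.3 -0.7 -0.6]
away t26.9 [0.6006 0.0979 0.2994] [-3.141e+00  1.000e-03  1.568e+00] op0.698 gf 0.0 wf [ 0.1 -1.3 -0.1]
[ 0.54867141 -0.2812865   0.10182784] [ 0.57467245 -0.26258682  0.16484302]
top -0.29 71 med [ 0.5602 -0.2648  0.0821]
top -0.25 128 med [ 0.5617 -0.2276  0.0786]
side -0.29 34 med [ 0.565  -0.2695  0.0815]
side -0.25 46 med [ 0.5609 -0.2253  0.0785]
side -0.12 51 med [ 0.5657 -0.1104  0.0782]
```

View pics/crop6.png

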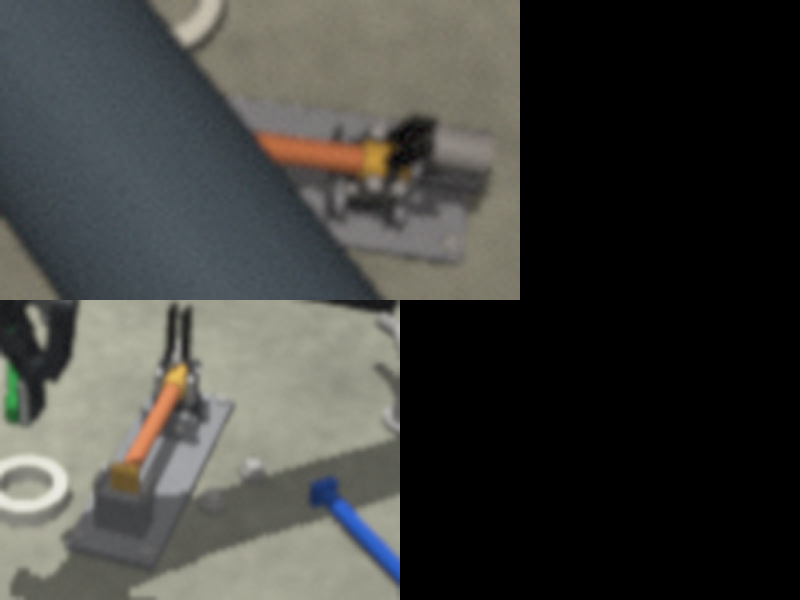

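The handles have stayed shut after release, measuring about 26 mm over all (expected about 24 mm). The stub still lies level in the jaws and on the rest, and the arm is clear.

```bash
python3 -c "
from plant import robot
robot.sleep(.3); print(robot.close_job())"
```

```text
the job is handed in; nothing more can be done
None
```

I handed the job in at about 27 s: the sleeved stub was drawn out and let go, taken again and laid in the press, and the handles stayed locked on the sleeve after I let go; no verdict came back.

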